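Stand the figurine up and hold its board out over the riser's edge

ROBOT

A 6-joint arm with a two-finger parallel gripper is mounted at the origin on the work surface. World frame = base frame: x ahead of the robot, y to its left, z up, the work surface at z = 0. Lengths are in mm, angles in rad, forces in N, time in s.
With the tool pointing down it reaches from about 275 to 1000 mm from the base axis. Payload 8.4 kg.
Tool frame: the origin (TCP) lies between the finger pads; the fingertips stand r.tips_ahead ahead of it and the grasp point (between the pads) lies 6 mm ahead of it (r.tips_ahead is the distance from the TCP to the fingertips, in mm); z points along the fingers, y is the line along which they close (so a half turn about z gives the same grasp; the last joint's range is limited). The gripper opens to 85 mm and grips with 20 to 120 N. Pads are 22 mm wide; open, the fingers measure 114 mm over their backs; the gripper's body (76 mm by 85 mm) begins 54 mm behind the grasp point. The pads swing forward as they close: fully open they stand 13 mm farther back than shut.
Start: joints at [1.238, 0.353, 1.633, -0, 1.155, -0.002], TCP at [202.998, 591.117, 256.281] pointing down, gripper open.
Joint ranges: [-2.63, 2.63], [-0.92, 2.1], [0.06, 2.66], [-1.3, 4.44], [0, 2.69], [-3.02, 3.02]. Speed limits (rad/s): [2.22, 2.22, 2.79, 3.14, 3.14, 3.14].

INTERFACE

Orientations are given as [roll, pitch, yaw] about the fixed x, y, z axes, in that order (R = Rz(yaw) Ry(pitch) Rx(roll)).
In Python, from rig import r gives the robot as it stands.
- The arm moves only by the tool carry_out, never from a script. Its arguments are lists of equal length, an entry for each row: "delta_pos": the shift along the tool's x, y, z in m, a list of three; "rot": the turn, a rotation vector about the tool's x, y, z in degrees, a list of three. A call has 1 to 8 rows; each row is the pose to reach, as a shift and turn from the pose commanded when the call began, along the tool's axes at that moment; what a row does not reach only later rows make up. A row lasts 1/8 s, in which the tool goes at most 62.5 mm and 10.7 degrees, less where a joint would pass 70% of its speed; a pose out of reach is approached as far as the arm can. A call with a gripper value outside its range is refused whole. "claw" is the finger opening in m, from 0 to 0.0854, set as the call begins (left out, the last holds). The fingers move at their own pace and stop on an object; "grip_force" is the grip in N (left out, the last holds). Time passes only in rows, so rows that repeat a pose let the fingers close. It gives the time, the measured TCP pose, the force, the opening and the grip force at its end, in the units of the state.
- r.sense(): the state, without advancing time (a new reading comes with each control period).
- r.grab_frame(name): name is "scene" or "top" or "wrist"; returns the picture (400x640x3 uint8, blue, green, red); there is no depth.
- r.camera_info(name): a dict with "fx", "fy", "cx", "cy" (pixels), "pose" (4x4, takes a point from camera to world coordinates); the wrist camera has in their place "hand_eye" (4x4, takes a point from camera to tool coordinates, whose origin is the TCP and whose axes are the flange's). Camera axes: x right, y down, z forward; pixel columns grow to the right and rows downward; lengths in mm; the calibration is good to about 2 mm. The wrist camera is an equidistant fisheye: a pixel r from the principal point sees the ray r / f radians off the axis. A picture is of the moment at which its call begins: read the wrist's pose just before it. camera_info takes no time and is no camera call.
- r.sign_off(): hands the job in; it is judged then, once.
Trained networks look in the newest picture that a camera, given by its name, has taken for a name from the list of things; names that differ only in an ending like _2 or _b are one class to them, and where a whole thing is asked for, a point or a joint stands for the part that bears it (a point fixed in the world has none). Each returns a list of dicts, best first, with "p" (0 to 1); they miss things now and then, are a little off and sometimes report something else, mostly with a low value. They report only what shows in the picture. A call takes as long as a camera call. They do not tell look-alikes from the thing itself.
- r.recognise(thing, camera): "box" ([left, top, right, bottom] in pixels, round what is visible of it).
- r.cut_out(thing, camera): "mask" (400x640 bool, what is visible of it) and "box" ([left, top, right, bottom] in pixels, round what is visible of it).
The state is a dict: "clock": time; "qpos": joint angles; "qvel": joint speeds; "joint_efforts": joint torques, N m; "eef_pos": TCP position; "tcp_rot": TCP orientation; "contact_force": force on the tool from outside, world axes, zero at the start; "wrist_torque": the same for the moment, N m; "opening": opening from 0.0 (shut) to 1.0 (fully open); "grasp_force": force on a finger pad.
Only numpy, scipy, OpenCV 4.12 (cv2) and the standard library are available. Lean on these libraries where they do the work, as an engineer would, in place of code of your own. Each camera call takes 0.05 s, during which the arm holds its last target. There are 200 camera calls.

TASK

First stand the fallen terracotta figurine upright on its board, out beyond the red line, and let go of it. Then slide the board (do not lift it off the riser) outward, away from its handle end, until the red line lies over the riser's edge along the board's whole width, with the figurine still standing. That far out the board would tip, so finish while holding it level there, and leave everything else on the bench alone.

Things in the scene. Friction and masses are not known exactly. Their poses are not given: they have to be found in the camera images.
- riser_edge (a point): Middle of the outer top edge of the fixed white riser (bench step, flat top 340 mm long, 220 mm wide, 60 mm above the table). x is level and points outward along the riser, roughly to the robot's right; y along the edge; z up. The top reaches 340 mm back (-x) and 110 mm to either side of this point; beyond the edge is open space.
- handle (a point): Centre of the dark wooden handle bar fixed across the rear of the loose plywood board on the riser: 20 mm thick (x), 90 mm long (y), 40 mm high (z); the board's top face is 20 mm below this point. x points outward along the board, z up. The board reaches 335 mm ahead (+x) and 25 mm behind this point; the red line is 105 mm ahead.
- line_left (a point): Left end (+y of the board) of the middle of the 4 mm wide red line across the board's top face; axes as the board's. Board 360 mm long (x), 150 mm wide, 16 mm thick, about 0.5 kg. With the line over the riser's edge its weight lies beyond the edge and it tips unless the handle end is held down (under 10 N).
- line_right (a point): Right end (-y of the board) of the middle of the red line, on the board's top face; axes as the board's.
- figurine_mid (a point): On the axis of the loose terracotta figurine, half-way up (59 mm from foot's underside); z from foot to head. 118 mm tall, about 0.2 kg: square dark foot 56 x 56 x 16 mm, round body 34 mm thick from 19 mm below to 21 mm above this point (grip here), flat crown 44 mm across on top. Starts lying on the outer part of the board, head roughly towards the handle.
- glue_jar: Bystander: amber glass jar 64 mm across, 85 mm tall; origin at its underside.
- bowl: Bystander: white bowl 110 mm across, 50 mm tall; origin at its underside.
- mug: Bystander: blue mug 76 mm across, 90 mm tall; origin at its underside.
- jug_neck: Bystander: broken terracotta jug neck with a handle, 124 mm across, 120 mm tall; origin at its underside.
- brush: Bystander: brush lying on the table; origin at its underside.
- sherd: Bystander: flat terracotta sherd about 85 x 55 x 10 mm; origin at its underside.
There are look-alikes about, which are no part of the job. What is shaped like the part that bears figurine_mid but blue or purple is not meant.

How it is judged:
By the outcome, as a careful person would: the job done as asked, in the order asked, and still so for the second after the job is handed in, while the arm keeps its last pose, push and grip.
It also fails if it takes over 59 s, if anything falls off the work surface, if the arm or the gripper's body presses on something with over 40 N, if the wrist force passes 120 N, or if a joint passes its speed limit or range.

## Working session

There is one attempt and no reset: what is moved stays moved. The work goes in short steps, Python scripts to look and compute and a tool call to move; the robot and the scene stay as the last step left them, time stands still between calls to the robot, and variables do not carry over. Pictures are saved under pics/ and viewed, at most 10 in all, crops included, and the job is handed in when it is done.

Besides the shell and the picture viewer there is one more tool, called by a JSON object that holds its "api" and its "payload", one argument or row to a line. carry_out: Moves the arm, as the interface text tells. Its arguments: {"type":"object","properties":{"delta_pos":{"type":"array","items":{"type":"array","items":{"type":"number"}}},"rot":{"type":"array","items":{"type":"array","items":{"type":"number"}}},"claw":{"type":"number"},"grip_force":{"type":"number"}},"required":["delta_pos","rot"]}

```bash
mkdir -p pics; ls
python3 - <<'E'
from rig import r
import cv2
print(r.sense()); print(r.tips_ahead)
for n in ("scene","top"):
    cv2.imwrite(f"pics/{n}0.png",r.grab_frame(n)); print(n,r.camera_info(n))
print(r.camera_info("wrist"))
E
```

```text
pics
{'clock': 0.0, 'qpos': array([ 1.23759921e+00,  3.53635768e-01,  1.63415621e+00, -1.78777990e-05,
        1.15518876e+00, -2.41102566e-03]), 'qvel': array([-0.00097853, -0.00072789, -0.00010694, -0.00178451, -0.00020406,
        0.00158615]), 'joint_efforts': array([ 1.18035641e-03, -6.05254340e+01, -3.42077994e+01,  2.35677890e-04,
        9.04762361e-03,  7.64997367e-06]), 'eef_pos': array([202.85586907, 590.68787159, 255.55993846]), 'tcp_rot': array([-3.14020453e+00,  1.29990868e-05,  2.81081380e+00]), 'contact_force': array([-0.44312484,  0.0234325 ,  0.25102311]), 'wrist_torque': array([-0.00281827,  0.01223235, -0.0503633 ]), 'grasp_force': 0.0, 'opening': 1.0008961320176972}
25.0
scene {'fx': 476.90760198477955, 'fy': 476.90760198477955, 'cx': 319.97786936087306, 'cy': 199.71358869890196, 'pose': array([[-5.63163410e-01,  5.86944290e-01, -5.81672910e-01,
         1.33460155e+03],
       [ 8.26339226e-01,  4.02760325e-01, -3.93633845e-01,
         5.47207424e+02],
       [ 3.23363262e-03, -7.02339321e-01, -7.11834968e-01,
         1.13509039e+03],
       [ 0.00000000e+00, 
[... 277 characters left out ...]
775069e-01,  1.94626992e-02, -8.42703307e-03,
        -2.44560859e+00],
       [ 5.67483486e-03, -1.37363057e-01, -9.90504511e-01,
         1.63144645e+03],
       [ 0.00000000e+00,  0.00000000e+00,  0.00000000e+00,
         1.00000000e+00]])}
{'fx': 309.70691628693146, 'fy': 309.70691628693146, 'cx': 321.908385864863, 'cy': 194.64453637715346, 'hand_eye': array([[ 5.77554028e-04, -9.61199351e-01, -2.75854081e-01,
         7.00096194e+01],
       [ 9.99999690e-01,  7.02620949e-04, -3.54553215e-04,
         2.59722021e-01],
       [ 5.34617176e-04, -2.75853790e-01,  9.61199459e-01,
        -1.17933660e+02],
       [ 0.00000000e+00,  0.00000000e+00,  0.00000000e+00,
         1.00000000e+00]])}
```

View pics/scene0.png

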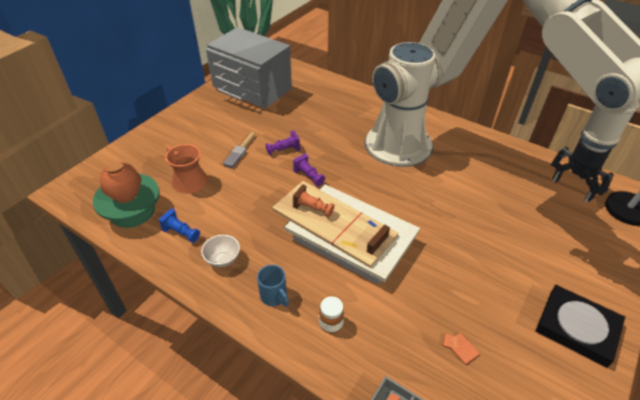

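View pics/top0.png

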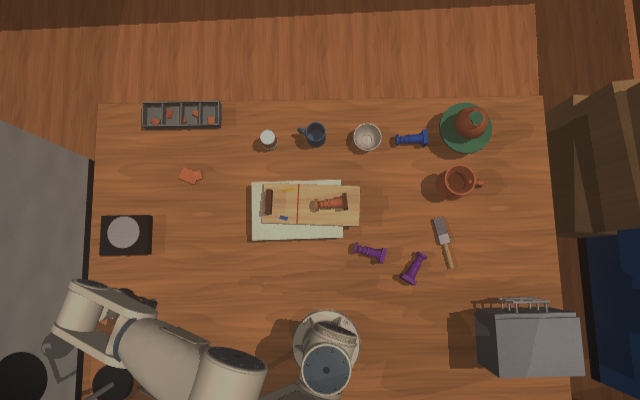

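The scene view has the board on the riser around (345,230). In the top view the handle is at (268,202), the red line runs down about x=297, and the figurine is at (331,203) with its foot outward. Next I'll zoom in on this.

```bash
cat > h.py <<'E'
import numpy as np, cv2
from rig import r
from scipy.spatial.transform import Rotation as R
def ray(n,uv,st=None):
    c=r.camera_info(n); u=(np.array(uv,float)-[c['cx'],c['cy']])/[c['fx'],c['fy']]
    if n=='wrist':
        t=np.hypot(*u); d=np.array([*(u/t*np.sin(t) if t>0 else u),np.cos(t)])
        T=np.eye(4);T[:3,:3]=R.from_euler('xyz',st['tcp_rot']).as_matrix();T[:3,3]=st['eef_pos']; P=T@c['hand_eye']
    else: d=np.array([*u,1]); P=c['pose']
    return P[:3,3],P[:3,:3]@d
def atz(n,uv,z,st=None):
    o,d=ray(n,uv,st); return (o+d*(z-o[2])/d[2]).round(1)
E
python3 - <<'E'
from h import *
im=r.grab_frame('top'); c=im[172:248,242:368]; cv2.imwrite('pics/c1.png',cv2.resize(c,None,fx=6,fy=6,interpolation=cv2.INTER_CUBIC))
for n in ('handle','figurine_mid','line_left','riser_edge'):
    for d in r.cut_out(n,'top')[:2]:
        m=d['mask']; ys,xs=np.nonzero(m); print(n,d['p'],d['box'],cv2.minAreaRect(np.c_[xs,ys].astype(np.float32)))
E
```

```text
handle 0.68 [266.2, 182.3, 359.8, 225.7] ((310.7967834472656, 204.388916015625), (97.11795806884766, 40.277931213378906), 2.095252752304077)
figurine_mid 0.82 [314.6, 197.5, 349.6, 212.5] ((330.5699768066406, 203.48997497558594), (15.273507118225098, 32.38549041748047), 81.8698959350586)
figurine_mid 0.61 [356.2, 244.7, 383.6, 264.9] ((369.6100158691406, 253.22999572753906), (32.1026496887207, 14.7078218460083), 8.130102157592773)
riser_edge 0.69 [249.1, 179.9, 342.8, 239.9] ((295.7149658203125, 210.2339630126953), (59.44743347167969, 91.29058074951172), 88.02507019042969)
```

View pics/c1.png

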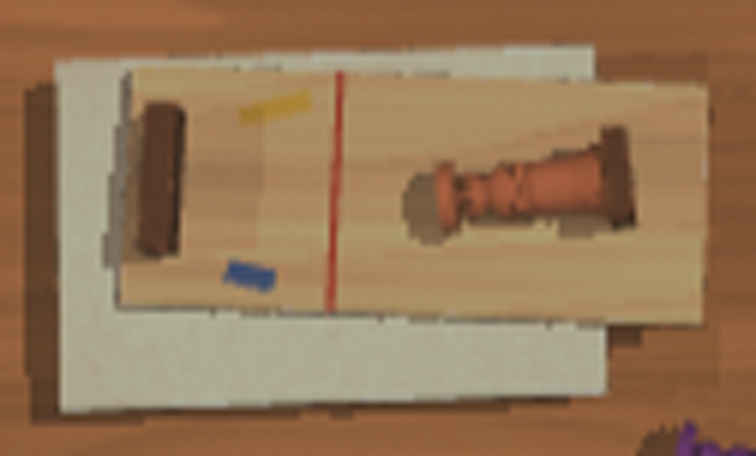

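The crop shows the riser's outer edge running from (594,47) to (606,393). The red line runs (341,72)–(330,312), so the board is turned about 3.5° relative to the riser. The figurine's foot is at (617,178) and its crown at (447,198).

Run:
```python
from h import *
f=lambda x,y,z:atz('top',(242+(x+.5)/6-.5,172+(y+.5)/6-.5),z)
P={}
for n,x,y,z in [('eL',594,47,60),('eR',606,393,60),('rL',55,62,60),('rR',60,410,60),('lL',341,72,76),('lR',330,312,76),('boL',709,86,76),('boR',702,325,76),('biL',132,67,76),('biR',118,305,76),('hT',166,104,116),('hB',158,254,116),('crown',447,198,101),('foot',617,178,104)]:
    P[n]=f(x,y,z); print(n,P[n])
ang=lambda a,b:np.degrees(np.arctan2(*(P[b]-P[a])[[1,0]])).round(2)
print(ang('eL','eR'),ang('rL','eL'),ang('rR','eR'),'|',ang('lL','lR'),ang('biL','boL'),ang('biR','boR'),ang('hT','hB'),'fig',ang('foot','crown'))
```

```text
eL [609.2 -70.8  60. ]
eR [391.4 -72.7  60. ]
rL [606.1 268.6  60. ]
rR [387.7 264.6  60. ]
lL [593.3  87.9  76. ]
lR [443.6  96.3  76. ]
boL [ 580.  -141.1   76. ]
boR [ 431.  -132.1   76. ]
biL [599.  217.9  76. ]
biR [450.5 226.5  76. ]
hT [568.2 191.7 116. ]
hB [477.  196.6 116. ]
crown [509.5  22.8 101. ]
foot [519.3 -80.8 104. ]
-179.5 -89.48 -89.37 | 176.79 -93.03 -93.11 176.92 fig 95.4
```

```bash
cat >> h.py <<'E'
def rotm(x,z):
    "tool axes from x-hint and z directions (world)"
    z=np.array(z,float);z/=np.linalg.norm(z);x=np.array(x,float);x-=z*(x@z);x/=np.linalg.norm(x)
    return np.c_[x,np.cross(z,x),z]
def figtool(tilt,head=95.4):
    "tool over figurine; tilt deg: 0 = down, + = pointing towards head side (fig raised)"
    a,t=np.radians(head),np.radians(tilt); h=np.array([np.cos(a),np.sin(a),0]); d=np.array([0,0,-1.])
    z=d*np.cos(t)+h*np.sin(t); x=h*np.cos(t)-d*np.sin(t); return rotm(x,z)
def go(p,Rm,grasp=False):
    "shift/turn to bring TCP (or grasp point) to p"
    s=r.sense(); R0=R.from_euler('xyz',s['tcp_rot']).as_matrix(); p=np.array(p,float)
    if grasp: p=p-6*Rm[:,2]
    d=R0.T@(p-s['eef_pos']); w=np.degrees(R.from_matrix(R0.T@Rm).as_rotvec())
    print('shift m',(d/1000).round(4),'rot deg',w.round(2),'rows',np.linalg.norm(d)/62.5,np.linalg.norm(w)/10.7)
E
python3 - <<'E'
from h import *
go([512,-28,260],figtool(0))
E
```

```text
shift m [-0.4933 -0.4851 -0.0037] rot deg [-2.000e-02  1.000e-02  6.565e+01] rows 11.070411419539315 6.135429706544488
```

{"api": "carry_out", "payload": {
  "delta_pos": [
    [-0.493, -0.485, -0.004],
    [-0.493, -0.485, -0.004],
    [-0.493, -0.485, -0.004],
    [-0.493, -0.485, -0.004],
    [-0.493, -0.485, -0.004],
    [-0.493, -0.485, -0.004],
    [-0.493, -0.485, -0.004],
    [-0.493, -0.485, -0.004]
  ],
  "rot": [
    [0, 0, 65.6],
    [0, 0, 65.6],
    [0, 0, 65.6],
    [0, 0, 65.6],
    [0, 0, 65.6],
    [0, 0, 65.6],
    [0, 0, 65.6],
    [0, 0, 65.6]
  ],
  "claw": 0.085
}}

```text
clock: 1.35
eef_pos: [426.9, 141.9, 259.6]
tcp_rot: [3.14, -0.0, 1.666]
contact_force: [0.9, 0.4, 0.5]
opening: 0.993
grasp_force: 0.0
```

Run:
```python
from h import *
s=r.sense();print(s['eef_pos'],s['tcp_rot'],s['qpos'])
go([512,-28,260],figtool(0))
```

```text
[426.9478664  141.89520927 259.61129223] [ 3.14042326e+00 -3.23574542e-04  1.66567567e+00] [3.17488812e-01 7.09969872e-02 1.98762509e+00 6.50414170e-05
 1.08175860e+00 2.22579136e-01]
shift m [-0.1772  0.0686 -0.0004] rot deg [ 0.07 -0.02  0.04] rows 3.0399325743393186 0.007324085008236481
```

{"api": "carry_out", "payload": {
  "delta_pos": [
    [-0.177, 0.0686, 0],
    [-0.177, 0.0686, 0],
    [-0.177, 0.0686, 0],
    [-0.177, 0.0686, 0],
    [-0.177, 0.0686, 0]
  ],
  "rot": [
    [0, 0, 0],
    [0, 0, 0],
    [0, 0, 0],
    [0, 0, 0],
    [0, 0, 0]
  ]
}}

```text
clock: 1.98
eef_pos: [510.9, -26.0, 258.9]
tcp_rot: [-3.141, -0.0, 1.665]
contact_force: [-1.6, 0.8, 0.3]
opening: 0.999
grasp_force: 0.0
```

Run:
```python
from h import *
s=r.sense();print(s['eef_pos'],s['tcp_rot'],s['qpos'])
im=r.grab_frame('wrist');cv2.imwrite('pics/w1.png',im)
ds=r.cut_out('figurine_mid','wrist')
for d in ds:
    ys,xs=np.nonzero(d['mask']);print(d['p'],d['box'],cv2.minAreaRect(np.c_[xs,ys].astype(np.float32)))
```

```text
[510.91357718 -25.99884147 258.93728639] [-3.14081292e+00 -4.95788552e-04  1.66457940e+00] [-5.40084728e-02  1.73774687e-01  1.86916784e+00  4.21519220e-04
  1.09949441e+00 -1.47983289e-01]
0.98 [294.1, 125.5, 358.5, 258.3] ((327.5, 192.0), (136.0, 63.0), 90.0)
0.68 [450.5, 340.3, 474.7, 381.8] ((464.691162109375, 358.51470947265625), (13.376888275146484, 39.27317810058594), 30.963754653930664)
0.67 [161.0, 342.3, 190.8, 370.4] ((174.8461151123047, 355.2691955566406), (37.99696350097656, 17.75040626525879), 56.3099365234375)
0.66 [160.1, 216.6, 214.2, 291.9] ((186.3243865966797, 257.8027648925781), (32.9638786315918, 81.60877990722656), 19.707979202270508)
```

View pics/w1.png

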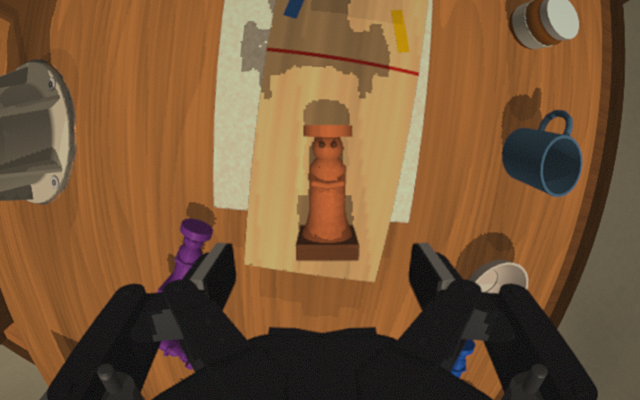

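The wrist view shows the figurine with its crown at (327,130) and foot at (327,250), nearly aligned with the tool. The red line is at the top, from (268,49) to (418,73).

Run:
```python
from h import *
s=r.sense()
for n,u,v,z in [('crownL',303.5,130,98),('crownR',352,130,98),('crownTop',327.5,125.5,98),('footL',297.5,247,132),('footR',358,247,132),('footOuter',327.5,258.5,76+28),('footOuterlow',327.5,258.5,132),('body',327.5,210,101),('lL',418,73,76),('lR',268,49,76),('boL',376,281,76),('boR',246,264,76),('eL',407,222,60),('eR',214,208,60)]:
    print(n,atz('wrist',(u,v),z,s))
```

```text
crownL [489.4  23.7  98. ]
crownR [532.7  28.   98. ]
crownTop [510.4  29.8  98. ]
footL [494.  -74.6 132. ]
footR [546.9 -69.6 132. ]
footOuter [523.3 -98.  104. ]
footOuterlow [521.4 -83.3 132. ]
body [518.2 -48.4 101. ]
lL [594.3  92.   76. ]
lR [446.4  99.2  76. ]
boL [ 583.8 -137.4   76. ]
boR [ 435.  -130.2   76. ]
eL [611.  -68.3  60. ]
eR [393.2 -73.   60. ]
```

Run:
```python
from h import *
Rm=figtool(-25); g=np.array([515.5,-28.5,105])
go(g-70*Rm[:,2],Rm,True); go(g,Rm,True)
```

```text
shift m [0.0281 0.0046 0.0852] rot deg [-1.000e-02 -2.502e+01  1.100e-01] rows 1.437134040139621 2.3385590485735332
shift m [-0.0015  0.0045  0.1486] rot deg [-1.000e-02 -2.502e+01  1.100e-01] rows 2.3793181821823506 2.3385590485735332
```

{"api": "carry_out", "payload": {
  "delta_pos": [
    [0.028, 0.0045, 0.05],
    [0.028, 0.0045, 0.085],
    [0.028, 0.0045, 0.085],
    [0.013, 0.0045, 0.117],
    [-0.0015, 0.0045, 0.1486],
    [-0.0015, 0.0045, 0.1486],
    [-0.0015, 0.0045, 0.1486]
  ],
  "rot": [
    [0, -12, 0],
    [0, -25, 0],
    [0, -25, 0],
    [0, -25, 0],
    [0, -25, 0],
    [0, -25, 0],
    [0, -25, 0]
  ]
}}

```text
clock: 2.95
eef_pos: [516.3, -26.1, 111.6]
tcp_rot: [3.141, 0.436, 1.666]
contact_force: [0.0, 0.1, -0.0]
opening: 0.994
grasp_force: 0.0
```

Run:
```python
from h import *
Rm=figtool(-25); g=np.array([515.5,-28.5,105])
s=r.sense();print(s['eef_pos']+6*Rm[:,2],s['qpos'],s['contact_force'])
go(g,Rm,True)
```

```text
[516.50552713 -28.58462063 106.12908489] [ 0.20764703  0.42617576  2.00104408 -0.58894723  0.85731606  0.53521379] [ 0.03292349  0.05544175 -0.00017463]
shift m [ 0.0006 -0.001   0.0009] rot deg [ 0.09 -0.01  0.07] rows 0.02422866087084551 0.010780277011547509
```

{"api": "carry_out", "payload": {
  "delta_pos": [
    [0, 0, 0],
    [0, 0, 0],
    [0, 0, 0],
    [0, 0, 0],
    [0, 0, 0],
    [0, 0, 0]
  ],
  "rot": [
    [0, 0, 0],
    [0, 0, 0],
    [0, 0, 0],
    [0, 0, 0],
    [0, 0, 0],
    [0, 0, 0]
  ],
  "claw": 0.02,
  "grip_force": 40
}}

```text
clock: 3.7
eef_pos: [516.3, -26.9, 111.3]
tcp_rot: [3.14, 0.436, 1.665]
contact_force: [-0.2, 2.2, 6.6]
opening: 0.383
grasp_force: 39.1
```

Run:
```python
from h import *
s=r.sense();print(s['opening']*85.4,s['contact_force'],s['wrist_torque'])
for t in (-25,20,65):
    Rm=figtool(t); print(t); go([515.5,-23,180 if t<60 else 165],Rm,True)
```

```text
32.68162406531153 [-0.20325766  2.23270557  6.58441642] [ 0.14709671  0.19285934 -0.20467885]
-25
shift m [-0.0255 -0.0004 -0.0699] rot deg [ 0.07 -0.   -0.  ] rows 1.190568730947402 0.006690277149089346
20
shift m [-0.0297 -0.0004 -0.0682] rot deg [7.0e-02 4.5e+01 3.0e-02] rows 1.189651503384414 4.205581890520264
65
shift m [-0.0251 -0.0004 -0.0503] rot deg [6.e-02 9.e+01 5.e-02] rows 0.8999655372302386 8.411186411872606
```

{"api": "carry_out", "payload": {
  "delta_pos": [
    [-0.0255, 0, -0.055],
    [-0.03, 0, -0.07],
    [-0.03, 0, -0.07],
    [-0.03, 0, -0.07],
    [-0.03, 0, -0.068],
    [-0.03, 0, -0.068],
    [-0.03, 0, -0.068],
    [-0.03, 0, -0.068]
  ],
  "rot": [
    [0, 0, 0],
    [0, 8, 0],
    [0, 18, 0],
    [0, 28, 0],
    [0, 38, 0],
    [0, 48, 0],
    [0, 58, 0],
    [0, 63, 0]
  ]
}}

```text
clock: 4.7
eef_pos: [515.8, -26.7, 184.4]
tcp_rot: [-3.141, -0.667, 1.664]
contact_force: [-0.4, 0.1, -2.7]
opening: 0.386
grasp_force: 41.4
```

Run:
```python
from h import *
s=r.sense();print(s['qpos'],s['opening'],s['contact_force'],s['wrist_torque'])
go([515.5,-18,165],figtool(68),True)
```

```text
[-0.39730634  0.45030915  1.8452857   0.60977519  1.26337417 -0.80518946] 0.38627214669800486 [-0.40944781  0.11012782 -2.68913075] [-0.53530575 -0.06992467 -0.0072878 ]
shift m [-0.0081  0.0006  0.0154] rot deg [ 0.05 29.77 -0.05] rows 0.27898693341223557 2.7824845513397696
```

{"api": "carry_out", "payload": {
  "delta_pos": [
    [-0.008, 0.0, 0.01],
    [-0.008, 0.0, 0.012],
    [-0.008, 0.0, 0.015],
    [-0.008, 0.0, 0.015],
    [-0.008, 0.0, 0.015]
  ],
  "rot": [
    [0, 10, 0],
    [0, 20, 0],
    [0, 29.7, 0],
    [0, 29.7, 0],
    [0, 29.7, 0]
  ]
}}

```text
clock: 5.32
eef_pos: [515.7, -22.6, 168.2]
tcp_rot: [3.141, -1.178, 1.666]
contact_force: [1.0, -0.2, -1.7]
opening: 0.382
grasp_force: 41.5
```

Run:
```python
from h import *
s=r.sense();print(s['eef_pos']+6*figtool(68)[:,2],s['qpos'],s['opening'],s['contact_force'])
go([515.5,-3,145],figtool(68),True)
im=r.grab_frame('scene')[120:280,230:450];cv2.imwrite('pics/s2.png',cv2.resize(im,None,fx=3.5,fy=3.5,interpolation=cv2.INTER_CUBIC))
```

```text
[515.13011569 -17.10189799 165.90645057] [-0.52730578  0.72468917  1.76930356  0.84894742  1.59032145 -1.05856925] 0.3820963150074895 [ 0.97398123 -0.20138191 -1.66883243]
shift m [-0.0139  0.0017  0.0209] rot deg [-0.05  0.52  0.03] rows 0.40353002894634904 0.048775127821141004
```

View pics/s2.png

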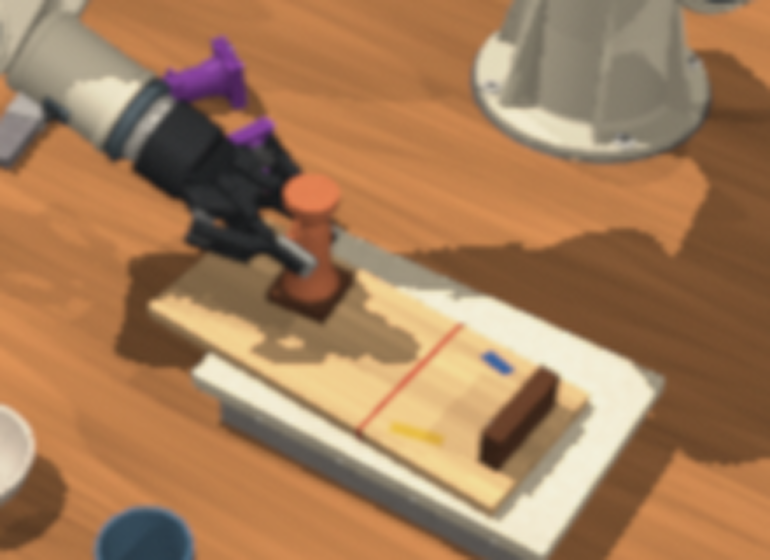

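The figurine is held upright over the board: crown at (312,190), foot at (312,290) in the crop. Now I'll move in over the riser and lower it.

{"api": "carry_out", "payload": {
  "delta_pos": [
    [-0.014, 0.0015, 0.021],
    [-0.014, 0.0015, 0.021],
    [-0.014, 0.0015, 0.021],
    [-0.0186, 0.0015, 0.0191],
    [-0.0186, 0.0015, 0.0191]
  ],
  "rot": [
    [0, 0.5, 0],
    [0, 0.5, 0],
    [0, 0.5, 0],
    [0, 0.5, 0],
    [0, 0.5, 0]
  ]
}}

```text
clock: 6.0
eef_pos: [516.1, -12.3, 143.6]
tcp_rot: [3.141, -1.19, 1.666]
contact_force: [-0.2, -0.1, -2.6]
opening: 0.384
grasp_force: 41.5
```

Run:
```python
from h import *
s=r.sense();Z=figtool(68)[:,2];print(s['eef_pos']+6*Z,s['contact_force'],s['wrist_torque'])
go([515.5,-3,136],figtool(68),True)
# vertical check via scene: mask axis vs projected vertical
r.grab_frame('scene');d=r.cut_out('figurine_mid','scene')
c=r.camera_info('scene');T=np.linalg.inv(c['pose'])
pr=lambda p:(lambda q:np.array([c['cx']+c['fx']*q[0]/q[2],c['cy']+c['fy']*q[1]/q[2]]))(T[:3,:3]@p+T[:3,3])
a,b=pr(np.array([515.5,0,80])),pr(np.array([515.5,0,195]));print('vertical',a,b)
for e in d[:2]:
    print(e['p'],e['box'])
m=d[0]['mask'];im=r.grab_frame('scene');hsv=cv2.cvtColor(im,cv2.COLOR_BGR2HSV)
for v in range(int(d[0]['box'][1]),int(d[0]['box'][3])+1,3):
    x=np.nonzero(m[v])[0]
    if len(x):print(v,x.min(),x.max(),end=' | ')
```

```text
[515.62254476  -6.77271044 141.33349737] [-0.24351737 -0.08977028 -2.63455491] [-0.84857434 -0.10645845 -0.00194132]
shift m [-0.0036  0.0002  0.0055] rot deg [-0.02 -0.18  0.02] rows 0.10454571353913521 0.016840871583232435
vertical [321.86094039 212.89178787] [322.10450209 185.38294079]
0.97 [308.0, 175.2, 331.8, 217.9]
0.74 [160.4, 209.8, 198.6, 243.0]
178 320 323 | 181 315 328 | 184 315 328 | 187 315 328 | 190 316 326 | 193 315 326 | 196 316 326 | 199 320 326 | 202 323 327 | 205 313 332 | 208 310 332 | 211 309 330 | 214 313 328 | 217 320 325 |
```

{"api": "carry_out", "payload": {
  "delta_pos": [
    [-0.0019, 0, 0.0008],
    [-0.0037, 0, 0.0015],
    [-0.0037, 0, 0.0015]
  ],
  "rot": [
    [0, 0, 0],
    [0, 0, 0],
    [0, 0, 0]
  ]
}}

```text
clock: 6.52
eef_pos: [515.9, -11.8, 139.5]
tcp_rot: [-3.141, -1.19, 1.665]
contact_force: [-0.4, 0.4, -2.1]
opening: 0.385
grasp_force: 41.5
```

{"api": "carry_out", "payload": {
  "delta_pos": [
    [-0.001, 0, 0.0004],
    [-0.0019, 0, 0.0008],
    [-0.0019, 0, 0.0008]
  ],
  "rot": [
    [0, 0, 0],
    [0, 0, 0],
    [0, 0, 0]
  ]
}}

```text
clock: 6.9
eef_pos: [516.0, -11.8, 137.6]
tcp_rot: [-3.141, -1.19, 1.666]
contact_force: [-0.4, 0.3, -2.5]
opening: 0.381
grasp_force: 41.5
```

{"api": "carry_out", "payload": {
  "delta_pos": [
    [-0.0009, 0, 0.0004],
    [-0.0009, 0, 0.0004]
  ],
  "rot": [
    [0, 0, 0],
    [0, 0, 0]
  ]
}}

```text
clock: 7.15
eef_pos: [516.0, -11.8, 137.2]
tcp_rot: [3.141, -1.191, 1.667]
contact_force: [0.0, -2.3, 3.1]
opening: 0.378
grasp_force: 41.9
```

{"api": "carry_out", "payload": {
  "delta_pos": [
    [-0.0009, 0, 0.0004],
    [-0.0009, 0, 0.0004]
  ],
  "rot": [
    [0, 0, 0],
    [0, 0, 0]
  ]
}}

```text
clock: 7.4
eef_pos: [515.9, -11.9, 137.1]
tcp_rot: [3.139, -1.193, 1.668]
contact_force: [-2.8, -4.9, 9.0]
opening: 0.375
grasp_force: 42.3
```

{"api": "carry_out", "payload": {
  "delta_pos": [
    [-0.0009, 0, 0.0004],
    [-0.0009, 0, 0.0004]
  ],
  "rot": [
    [0, 0, 0],
    [0, 0, 0]
  ]
}}

```text
clock: 7.65
eef_pos: [515.9, -11.9, 137.0]
tcp_rot: [3.138, -1.194, 1.67]
contact_force: [-3.4, -7.2, 14.3]
opening: 0.382
grasp_force: 42.6
```

{"api": "carry_out", "payload": {
  "delta_pos": [
    [0.0018, 0, -0.0008],
    [0.0018, 0, -0.0008],
    [0.0018, 0, -0.0008]
  ],
  "rot": [
    [0, 0, 0],
    [0, 0, 0],
    [0, 0, 0]
  ],
  "grip_force": 20
}}

```text
clock: 8.02
eef_pos: [516.0, -11.8, 137.2]
tcp_rot: [3.141, -1.191, 1.667]
contact_force: [-1.7, -4.7, 5.6]
opening: 0.381
grasp_force: 42.1
```

{"api": "carry_out", "payload": {
  "delta_pos": [
    [0, 0, 0],
    [0, 0, 0],
    [0, 0, 0],
    [0, 0, 0]
  ],
  "rot": [
    [0, 0, 0],
    [0, 0, 0],
    [0, 0, 0],
    [0, 0, 0]
  ],
  "claw": 0.045
}}

```text
clock: 8.52
eef_pos: [516.0, -11.7, 136.5]
tcp_rot: [-3.141, -1.19, 1.666]
contact_force: [-0.1, -0.5, -0.3]
opening: 0.529
grasp_force: 0.0
```

{"api": "carry_out", "payload": {
  "delta_pos": [
    [0, 0, 0],
    [0, 0, 0],
    [0, 0, 0],
    [0, 0, 0]
  ],
  "rot": [
    [0, 0, 0],
    [0, 0, 0],
    [0, 0, 0],
    [0, 0, 0]
  ],
  "claw": 0.08
}}

```text
clock: 9.02
eef_pos: [516.0, -11.8, 136.6]
tcp_rot: [-3.142, -1.19, 1.666]
contact_force: [-0.2, 0.2, 0.2]
opening: 0.939
grasp_force: 0.0
```

Run:
```python
from h import *
s=r.sense();print(s['eef_pos'],s['contact_force'],s['wrist_torque'])
im=r.grab_frame('scene')[120:280,230:450];cv2.imwrite('pics/s3.png',cv2.resize(im,None,fx=3.5,fy=3.5,interpolation=cv2.INTER_CUBIC))
```

```text
[515.9573962  -11.77969294 136.64699239] [-0.15795746  0.22077462  0.21881626] [-0.4297378  -0.06372143  0.01176833]
```

View pics/s3.png

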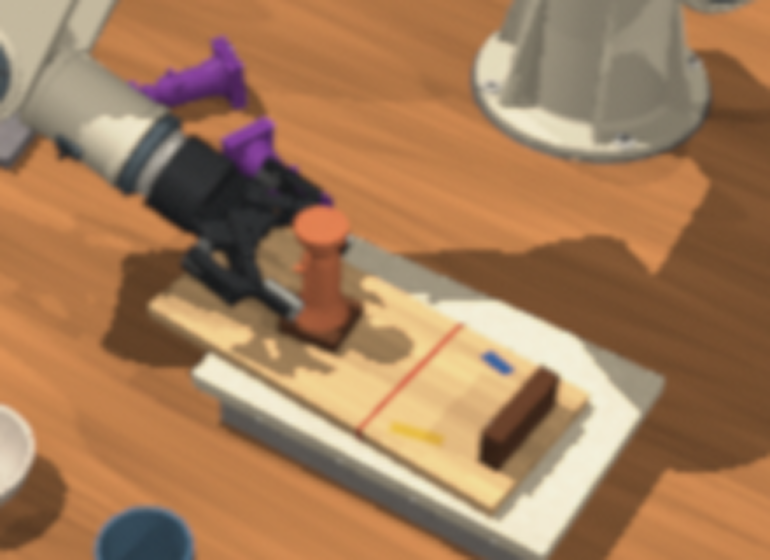

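Figurine stands on its own (crown (321,228), foot (323,325)). I'll back straight off and go over the handle.

{"api": "carry_out", "payload": {
  "delta_pos": [
    [0, 0, -0.03],
    [0, 0, -0.07],
    [0, 0, -0.12],
    [0.04, 0, -0.14],
    [0.1, 0, -0.17],
    [0.15, 0, -0.17],
    [0.15, 0, -0.17]
  ],
  "rot": [
    [0, 0, 0],
    [0, 0, 0],
    [0, 0, 0],
    [0, 0, 0],
    [0, -10, 0],
    [0, -20, 0],
    [0, -30, 0]
  ]
}}

```text
clock: 9.95
eef_pos: [526.7, -113.7, 343.6]
tcp_rot: [3.133, -0.658, 1.671]
contact_force: [-0.5, 0.3, -2.1]
opening: 0.935
grasp_force: 0.0
```

Run:
```python
from h import *
s=r.sense();print(s['eef_pos'])
a=np.radians(176.9)
go([525,190,330],rotm([np.cos(a),np.sin(a),0],[0,0,-1]))
```

```text
[ 526.71645402 -113.71257923  343.64737605]
shift m [0.2309 0.0269 0.196 ] rot deg [ 27.05 -30.75 -78.18] rows 4.864382297370945 8.248441889475664
```

{"api": "carry_out", "payload": {
  "delta_pos": [
    [0.231, 0.027, 0.196],
    [0.231, 0.027, 0.196],
    [0.231, 0.027, 0.196],
    [0.231, 0.027, 0.196],
    [0.231, 0.027, 0.196],
    [0.231, 0.027, 0.196],
    [0.231, 0.027, 0.196],
    [0.231, 0.027, 0.196]
  ],
  "rot": [
    [27.05, -30.75, -78.2],
    [27.05, -30.75, -78.2],
    [27.05, -30.75, -78.2],
    [27.05, -30.75, -78.2],
    [27.05, -30.75, -78.2],
    [27.05, -30.75, -78.2],
    [27.05, -30.75, -78.2],
    [27.05, -30.75, -78.2]
  ]
}}

```text
clock: 10.95
eef_pos: [523.6, 190.9, 327.9]
tcp_rot: [3.124, -0.021, 3.059]
contact_force: [-0.9, 0.3, -0.9]
opening: 0.937
grasp_force: 0.0
```

{"api": "carry_out", "payload": {
  "delta_pos": [
    [0, 0, 0],
    [0, 0, 0],
    [0, 0, 0]
  ],
  "rot": [
    [0, 0, 0],
    [0, 0, 0],
    [0, 0, 0]
  ],
  "claw": 0.085
}}

```text
clock: 11.32
eef_pos: [524.0, 190.0, 327.7]
tcp_rot: [3.121, -0.024, 3.049]
contact_force: [-0.3, -0.6, -0.3]
opening: 0.998
grasp_force: 0.0
```

Run:
```python
from h import *
s=r.sense();print(s['eef_pos'],s['tcp_rot'],s['qpos'])
im=r.grab_frame('wrist');cv2.imwrite('pics/w2.png',im)
a=np.radians(176.9)
go([525,190,330],rotm([np.cos(a),np.sin(a),0],[0,0,-1]))
```

```text
[524.00201356 189.95661004 327.6970527 ] [ 3.12149723 -0.02398702  3.04945836] [ 0.3290438   0.19245898  1.68804494  0.02942481  1.27488442 -1.15815255]
shift m [-0.0009  0.0002 -0.0023] rot deg [ 1.17 -1.34 -2.17] rows 0.039702833131248144 0.262139569148429
```

View pics/w2.png

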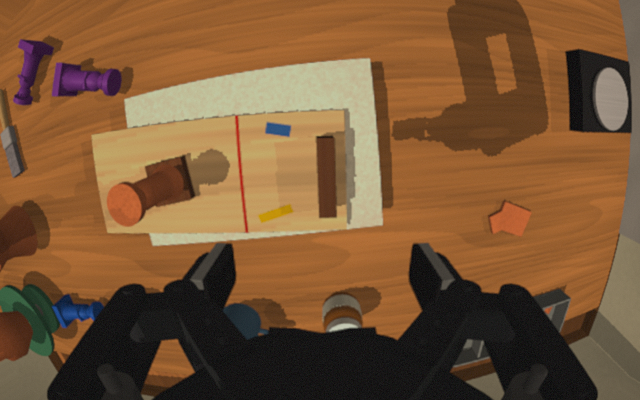

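Figurine stands, with its foot at (175,178). The red line runs (237,116)–(246,232), the handle top spans (317–336, 137–217), and the riser's outer corners are at (125,98) and (152,246).

Run:
```python
from h import *
s=r.sense();P={}
for n,u,v,z in [('hA',317,137,116),('hB',336,137,116),('hC',318,217,116),('hD',337,217,116),('lR',237.5,116,76),('lL',246,232,76),('eR',125,98.5,60),('eL',152,246,60),('boR',92,135,76),('boL',107,233,76),('biR',350,108,76),('biL',349,230,76)]:
    P[n]=atz('wrist',(u,v),z,s);print(n,P[n])
h=(P['hA']+P['hB']+P['hC']+P['hD'])/4;print(h)
ang=lambda a,b:np.degrees(np.arctan2(*(P[b]-P[a])[[1,0]])).round(2)
print(ang('lR','lL'),ang('biR','boR'),ang('biL','boL'),ang('hA','hC'),ang('eR','eL'))
l=(P['lR']+P['lL'])/2; print(l,np.linalg.norm((l-h)[:2]))
a=np.radians(176.9);Rm=rotm([np.cos(a),np.sin(a),0],[0,0,-1])
go([524,197,170],Rm);go([524,197,108],Rm)
```

```text
hA [480.1 193.1 116. ]
hB [481.9 213.3 116. ]
hC [569.3 185.7 116. ]
hD [571.5 207.1 116. ]
lR [446.6  99.7  76. ]
lL [594.9  89.   76. ]
eR [392.9 -70.1  60. ]
eL [613.5 -70.6  60. ]
boR [ 434. -129.   76.]
boL [ 582.9 -140.5   76. ]
biR [451.5 235.3  76. ]
biL [604.6 222.8  76. ]
[525.7 199.8 116. ]
-4.13 -92.75 -93.42 -4.74 -0.13
[520.75  94.35  76.  ] 105.56611672312285
shift m [-0.0031  0.0039  0.1578] rot deg [ 1.17 -1.34 -2.17] rows 2.5258549094669216 0.262139569148429
shift m [-0.0045  0.0026  0.2198] rot deg [ 1.17 -1.34 -2.17] rows 3.5171407133607886 0.262139569148429
```

Run:
```python
from h import *
a=np.radians(176.6);Rm=rotm([np.cos(a),np.sin(a),0],[0,0,-1])
go([525,199.5,170],Rm);go([525,199.5,108],Rm)
```

```text
shift m [-0.0038  0.0065  0.1578] rot deg [ 1.17 -1.34 -1.87] rows 2.5280067789226384 0.24112169753947416
shift m [-0.0053  0.0052  0.2198] rot deg [ 1.17 -1.34 -1.87] rows 3.5186864094688377 0.24112169753947416
```

{"api": "carry_out", "payload": {
  "delta_pos": [
    [-0.004, 0.0065, 0.06],
    [-0.004, 0.0065, 0.12],
    [-0.004, 0.0065, 0.158],
    [-0.0045, 0.006, 0.19],
    [-0.0053, 0.0052, 0.21],
    [-0.0053, 0.0052, 0.2198],
    [-0.0053, 0.0052, 0.2198]
  ],
  "rot": [
    [1.17, -1.34, -1.87],
    [1.17, -1.34, -1.87],
    [1.17, -1.34, -1.87],
    [1.17, -1.34, -1.87],
    [1.17, -1.34, -1.87],
    [1.17, -1.34, -1.87],
    [1.17, -1.34, -1.87]
  ]
}}

```text
clock: 12.25
eef_pos: [524.9, 199.6, 107.8]
tcp_rot: [-3.141, -0.0, 3.084]
contact_force: [-0.8, 0.8, 0.8]
opening: 0.996
grasp_force: 0.0
```

{"api": "carry_out", "payload": {
  "delta_pos": [
    [0, 0, 0],
    [0, 0, 0],
    [0, 0, 0],
    [0, 0, 0],
    [0, 0, 0],
    [0, 0, 0]
  ],
  "rot": [
    [0, 0, 0],
    [0, 0, 0],
    [0, 0, 0],
    [0, 0, 0],
    [0, 0, 0],
    [0, 0, 0]
  ],
  "claw": 0.01,
  "grip_force": 60
}}

```text
clock: 13.0
eef_pos: [525.2, 199.8, 108.8]
tcp_rot: [-3.141, 0.001, 3.085]
contact_force: [-0.7, -3.4, 5.6]
opening: 0.226
grasp_force: 60.6
```

Run:
```python
from h import *
s=r.sense();print(s['eef_pos'],s['tcp_rot'],s['opening']*85.4,s['grasp_force'],s['contact_force'],s['wrist_torque'])
```

```text
[525.20990454 199.77248667 108.79529465] [-3.14099573e+00  1.47948922e-03  3.08496887e+00] 19.27114722789892 60.55944621562958 [-0.71961824 -3.40385991  5.62292598] [-0.40616462  0.14092968 -0.00432634]
```

{"api": "carry_out", "payload": {
  "delta_pos": [
    [0, -0.002, 0],
    [0, -0.006, 0],
    [0, -0.011, 0],
    [0, -0.016, 0],
    [0, -0.021, 0],
    [0, -0.026, 0],
    [0, -0.031, 0],
    [0, -0.036, 0]
  ],
  "rot": [
    [0, 0, 0],
    [0, 0, -0.1],
    [0, 0, -0.2],
    [0, 0, -0.3],
    [0, 0, -0.4],
    [0, 0, -0.5],
    [0, 0, -0.7],
    [0, 0, -0.8]
  ]
}}

```text
clock: 14.0
eef_pos: [523.6, 165.1, 108.8]
tcp_rot: [3.14, 0.003, 3.099]
contact_force: [0.3, 6.7, 3.2]
opening: 0.226
grasp_force: 60.1
```

Run:
```python
from h import *
s=r.sense();print(s['eef_pos'],s['tcp_rot'],s['opening']*85.4,s['grasp_force'],s['contact_force'],s['wrist_torque'])
r.grab_frame('top')
for n in ('handle','figurine_mid'):
    print(n,[(d['p'],d['box']) for d in r.recognise(n,'top')[:2]])
```

```text
[523.64952783 165.12022351 108.80380779] [3.13991999e+00 2.58166349e-03 3.09854936e+00] 19.2863557671213 60.07468342781067 [0.30225319 6.72603854 3.18214179] [ 0.87712702  0.11739116 -0.12508098]
handle []
figurine_mid [(0.81, [323.4, 195.2, 343.0, 215.1]), (0.81, [399.7, 253.8, 421.6, 284.9])]
```

{"api": "carry_out", "payload": {
  "delta_pos": [
    [0, -0.005, 0],
    [0, -0.01, 0],
    [0, -0.015, 0],
    [0, -0.02, 0],
    [0, -0.025, 0],
    [0, -0.03, 0],
    [0, -0.035, 0],
    [0, -0.04, 0]
  ],
  "rot": [
    [0, 0, -0.1],
    [0, 0, -0.2],
    [0, 0, -0.4],
    [0, 0, -0.5],
    [0, 0, -0.6],
    [0, 0, -0.7],
    [0, 0, -0.9],
    [0, 0, -1.0]
  ]
}}

```text
clock: 15.15
eef_pos: [521.9, 125.0, 108.8]
tcp_rot: [3.14, 0.002, 3.116]
contact_force: [0.9, 9.2, 5.3]
opening: 0.228
grasp_force: 60.4
```

{"api": "carry_out", "payload": {
  "delta_pos": [
    [0, -0.005, 0],
    [0, -0.01, 0],
    [0, -0.015, 0],
    [0, -0.02, 0],
    [0, -0.025, 0],
    [0, -0.03, 0],
    [0, -0.035, 0],
    [0, -0.04, 0]
  ],
  "rot": [
    [0, 0, -0.1],
    [0, 0, -0.2],
    [0, 0, -0.4],
    [0, 0, -0.5],
    [0, 0, -0.6],
    [0, 0, -0.7],
    [0, 0, -0.9],
    [0, 0, -1.0]
  ]
}}

```text
clock: 16.15
eef_pos: [520.8, 85.0, 108.8]
tcp_rot: [3.14, 0.002, 3.133]
contact_force: [0.7, 9.5, 4.7]
opening: 0.225
grasp_force: 60.5
```

{"api": "carry_out", "payload": {
  "delta_pos": [
    [0, -0.005, 0],
    [0, -0.01, 0],
    [0, -0.015, 0],
    [0, -0.02, 0],
    [0, -0.025, 0],
    [0, -0.03, 0],
    [0, -0.034, 0],
    [0, -0.035, 0]
  ],
  "rot": [
    [0, 0, -0.1],
    [0, 0, -0.2],
    [0, 0, -0.4],
    [0, 0, -0.5],
    [0, 0, -0.6],
    [0, 0, -0.7],
    [0, 0, -0.9],
    [0, 0, -1.0]
  ]
}}

```text
clock: 17.15
eef_pos: [520.4, 50.1, 108.9]
tcp_rot: [3.14, 0.002, -3.133]
contact_force: [-0.9, 10.3, 7.9]
opening: 0.225
grasp_force: 60.9
```

Run:
```python
from h import *
s=r.sense();print(s['eef_pos'],s['tcp_rot'],s['opening']*85.4,s['grasp_force'],s['contact_force'],s['wrist_torque'])
t=r.grab_frame('top')[175:243,242:400]; w=r.grab_frame('wrist')
t=cv2.resize(t,(632,272),interpolation=cv2.INTER_CUBIC);w=w[60:360]
c=np.zeros((580,640,3),np.uint8);c[:272,:632]=t;c[280:580]=w
cv2.imwrite('pics/f1.png',c)
```

```text
[520.43602688  50.10617088 108.9091246 ] [ 3.14015721e+00  2.04135237e-03 -3.13290529e+00] 19.22197890756995 60.88547945022583 [-0.86934767 10.32151334  7.88806466] [ 1.46883982  0.20565365 -0.170545  ]
```

View pics/f1.png

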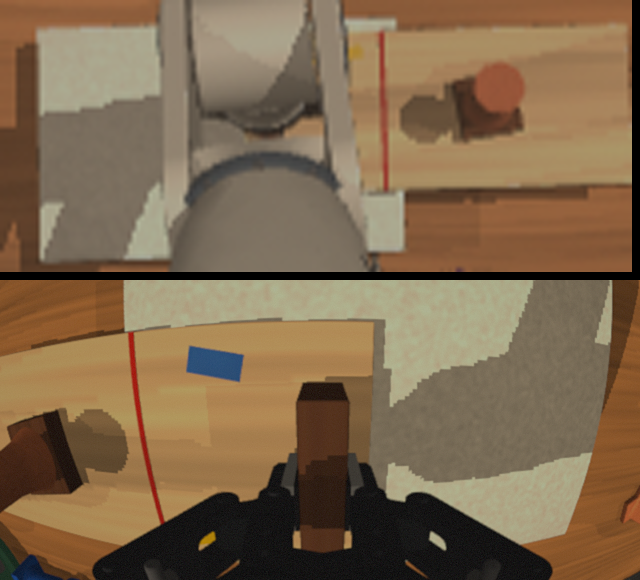

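The top view (upper half) shows the figurine standing at (488,100). The red line runs (382,30)–(386,190), and the riser edge shows at x≈396 above the board and ≈404 below it. Now I'll measure the remaining gap.

```bash
cat >> h.py <<'E'
def gap():
    im=r.grab_frame('top').astype(float); b,g,rd=im[...,0],im[...,1],im[...,2]
    # red line: weighted column per row
    pts=[]
    for v in range(184,221):
        sl=slice(325,352); w=np.clip(rd[v,sl]-1.6*g[v,sl],0,None)
        if w.sum()>15: pts.append((np.arange(325,352)[w>0]@w[w>0]/w.sum(),v))
    pts=np.array(pts); W=np.array([atz('top',p,76) for p in pts]); k=np.polyfit(W[:,0],W[:,1],1)
    k=np.polyfit(*W[np.abs(W[:,1]-np.polyval(k,W[:,0]))<3][:,:2].T,1)
    E=[]
    for v in list(range(226,236)):   # riser (bright, low saturation) to wood, near side
        x=np.arange(332,352); bb=b[v,332:352]; hi,lo=bb[:4].mean(),bb[-5:].mean()
        i=np.nonzero(bb<(hi+lo)/2)[0][0]; E.append(atz('top',(x[i-1]+(bb[i-1]-(hi+lo)/2)/(bb[i-1]-bb[i]),v),60))
    E=np.array(E)
    print('line y=',k[0],'x+',k[1],'angle',np.degrees(np.arctan(k[0])),'n',len(pts)); print('edge near',np.median(E,axis=0).round(1)); 
    for x in (591,445): print('line at',x,np.polyval(k,x).round(1))
E
python3 - <<'E'
from h import *
gap()
im=r.grab_frame('top')
print(im[176:183,338:346,0])
s=r.sense()
for n,u,v,z in [('l',131,112,76),('l',147,220,76),('l',161,302,76),('e',123.5,75,60),('e',123.5,100,60),('bo',373,101,76),('bo',374,240,76)]: print(n,atz('wrist',(u,v),z,s))
E
```

```text
line y= 0.013971075952654666 x+ -63.623419883512675 angle 0.8004316110485795 n 37
edge near [415.8 -73.7  60. ]
line at 591 -55.4
line at 445 -57.4
[[ 58  58  57  57  57  57  57  57]
 [ 57  57  56  57  57  57  57  57]
 [ 57  58  59  57  58  58  57  57]
 [ 91  92  93  62  58  58  57  58]
 [139 141 141  72  58  57  57  56]
 [131 134 133  70  54  54  54  57]
 [104 110 109  74  65  66  66  72]]
l [447.5 -55.2  76. ]
l [510.2 -52.1  76. ]
l [568.6 -55.5  76. ]
e [423.6 -71.6  60. ]
e [439.2 -71.9  60. ]
bo [446.4  74.3  76. ]
bo [518.9  78.3  76. ]
```

{"api": "carry_out", "payload": {
  "delta_pos": [
    [0, -0.003, 0],
    [0, -0.006, 0],
    [0, -0.009, 0],
    [0, -0.012, 0],
    [0, -0.014, 0],
    [0, -0.014, 0]
  ],
  "rot": [
    [0, 0, 0],
    [0, 0, 0],
    [0, 0, 0],
    [0, 0, 0],
    [0, 0, 0],
    [0, 0, 0]
  ]
}}

```text
clock: 18.1
eef_pos: [520.8, 36.1, 109.0]
tcp_rot: [3.14, 0.003, -3.133]
contact_force: [0.5, 8.7, 7.6]
opening: 0.221
grasp_force: 60.7
```

Run:
```python
from h import *
gap(); s=r.sense(); print(s['eef_pos'],s['tcp_rot'],s['wrist_torque'],s['contact_force'])
print('far',atz('top',(340.68,180.5),60))
cv2.imwrite('pics/w5.png',cv2.resize(r.grab_frame('wrist')[60:330,40:360],None,fx=2.2,fy=2.2,interpolation=cv2.INTER_CUBIC))
```

```text
line y= 0.006542093352016023 x+ -73.75641871474377 angle 0.3748289908786349 n 36
edge near [415.8 -74.3  60. ]
line at 591 -69.9
line at 445 -70.8
[520.82283759  36.10937486 108.97881938] [ 3.14043667e+00  2.51040988e-03 -3.13259365e+00] [ 1.37323917  0.03688057 -0.02341033] [0.27319735 8.79796793 7.48588328]
far [605. -71.  60.]
```

View pics/w5.png

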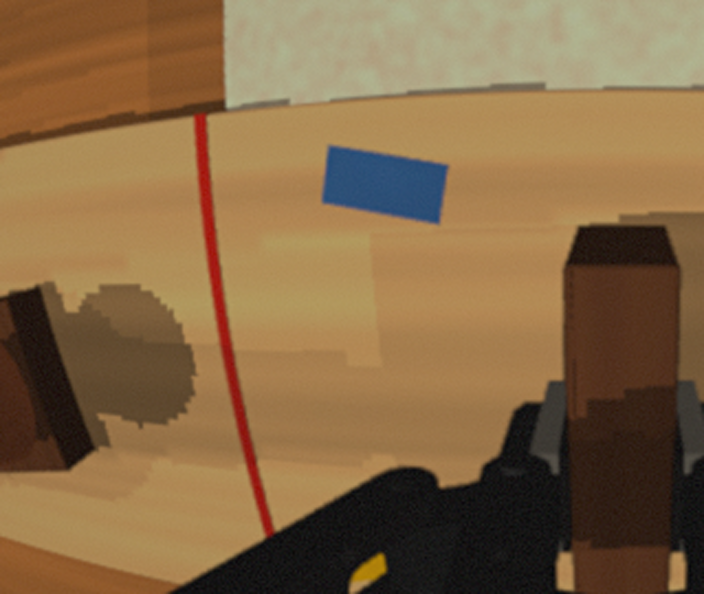

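The wrist crop shows the line's right end at (201,116) and the riser edge at (225,105).

Run:
```python
from h import *
s=r.sense()
for n,x,y,z in [('l',201,118,76),('l',218,290,76),('l',241,430,76),('l',268,534,76),('e',225,104,60),('e',224,50,60),('e',223,3,60)]: print(n,atz('wrist',(40+x/2.2,60+y/2.2),z,s))
# edge on scene view & line on scene view
im=r.grab_frame('top')
print(im[178:182,335:346,0]);print(im[224:240:3,338:350,0])
im=r.grab_frame('scene')[150:290,220:400];cv2.imwrite('pics/s6.png',cv2.resize(im,None,fx=4.2,fy=4.2,interpolation=cv2.INTER_CUBIC))
```

```text
l [448.9 -69.   76. ]
l [493.5 -68.7  76. ]
l [534.1 -69.4  76. ]
l [569.6 -69.   76. ]
e [445.6 -71.5  60. ]
e [430.7 -71.4  60. ]
e [417.5 -71.9  60. ]
[[ 55  58  57  58  59  59  57  57  58  58  58]
 [ 89  91  90  91  93  93  62  58  58  58  58]
 [144 142 140 139 141 141  72  57  57  57  57]
 [134 136 135 134 134 129  69  55  55  58  58]]
[[142 142 142 142 153  49  40  41  40  39  40  41]
 [142 142 142 139 148  60  55  55  56  56  55  56]
 [140 142 144 143 141  53  58  57  57  58  57  58]
 [142 143 143 142 143  71  55  56  55  55  56  56]
 [142 143 144 146 137  68  55  55  55  55  56  55]
 [ 61  53  61  59  59  58  58  58  58  58  58  58]]
```

View pics/s6.png

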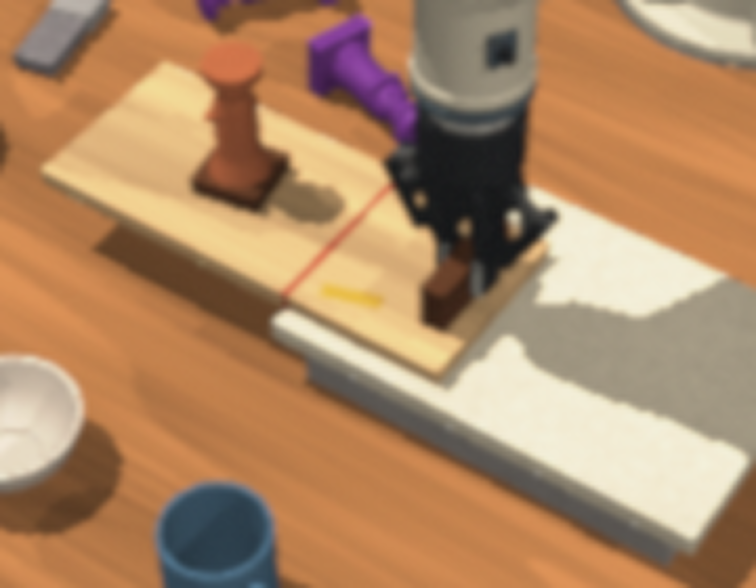

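The scene view shows the figurine standing, the board level, and the line about 2 mm short of the edge. I'll make a small final correction.

{"api": "carry_out", "payload": {
  "delta_pos": [
    [0, -0.001, 0],
    [0, -0.002, 0],
    [0, -0.002, 0],
    [0, -0.002, 0],
    [0, -0.002, 0],
    [0, -0.002, 0]
  ],
  "rot": [
    [0, 0, -0.1],
    [0, 0, -0.2],
    [0, 0, -0.2],
    [0, 0, -0.2],
    [0, 0, -0.2],
    [0, 0, -0.2]
  ]
}}

```text
clock: 19.05
eef_pos: [520.7, 34.3, 109.0]
tcp_rot: [3.14, 0.002, -3.129]
contact_force: [-0.6, 10.3, 8.4]
opening: 0.222
grasp_force: 61.0
```

Run:
```python
from h import *
gap(); gap(); s=r.sense(); print(s['eef_pos'],s['tcp_rot'],s['wrist_torque'],s['contact_force'],s['qvel'].round(3))
w=r.grab_frame('wrist').astype(float); P=[]
for v in range(118,285,6):
    x=np.arange(110,180);q=np.clip(w[v,110:180,2]-2.2*w[v,110:180,1],0,None)
    if q.sum()>20:P.append(atz('wrist',(x@q/q.sum(),v),76,s))
P=np.array(P);k=np.polyfit(P[:,0],P[:,1],1);print('wrist line',np.degrees(k[0]),np.polyval(k,[445,520,591]))
for v in range(65,105,8):
    row=w[v,120:165,0];i=np.nonzero(row>(row[:8].mean()+row[-8:].mean())/2)[0][0];print('e',atz('wrist',(120+i-.5,v),60,s))
print([(d['p'],d['box']) for d in r.recognise('figurine_mid','top')[:1]])
```

```text
line y= 0.01130854533506443 x+ -77.65957729895558 angle 0.6479043023820339 n 37
edge near [415.8 -74.4  60. ]
line at 591 -71.0
line at 445 -72.6
line y= 0.011239188766277013 x+ -77.62616022533491 angle 0.6439309687216173 n 37
edge near [415.8 -74.4  60. ]
line at 591 -71.0
line at 445 -72.6
[520.6637965   34.33774122 108.98360262] [ 3.14013510e+00  2.17125065e-03 -3.12931388e+00] [ 1.58994049  0.15704448 -0.07439656] [-0.65337486 10.18070514  9.24949164] [ 0.001 -0.    -0.001 -0.001 -0.001  0.   ]
wrist line 0.66961487134942 [-71.57035927 -70.69383545 -69.86405957]
e [420.2 -71.6  60. ]
e [425.2 -71.5  60. ]
e [430.  -71.5  60. ]
e [434.9 -71.6  60. ]
e [439.7 -71.7  60. ]
[(0.86, [356.6, 244.8, 383.1, 261.6])]
```

Run:
```python
from h import *
r.grab_frame('scene');print([(d['p'],d['box']) for d in r.recognise('figurine_mid','scene')[:3]]); print([(d['p'],d['box']) for d in r.recognise('figurine_mid','top')[:4]])
```

```text
[(0.77, [161.9, 207.5, 198.5, 241.3]), (0.69, [262.2, 159.6, 285.9, 200.4]), (0.6, [264.0, 131.9, 295.7, 152.1])]
[(0.86, [356.6, 244.8, 383.1, 261.6]), (0.78, [397.5, 252.3, 425.0, 285.0]), (0.73, [360.8, 192.4, 378.8, 212.0]), (0.53, [395.6, 132.7, 426.6, 147.3])]
```

The figurine is still upright: its box in the scene view is 24×41 px, at (274,180). I'm handing the job in.

```bash
python3 -c "
from rig import r
print(r.sign_off())"
```

```text
the job is handed in; nothing more can be done
None
```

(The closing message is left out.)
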